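# Close a digestion vessel with the click wrench

## Robot

A 6-joint arm with a two-finger parallel gripper is mounted at the origin on the work surface. World frame = base frame: x ahead of the robot, y to its left, z up, the work surface at z = 0. Lengths are in m, angles in rad, forces in N, time in s.
With the tool pointing down it reaches from about 0.35 to 0.85 m from the base axis. Payload 8.1 kg.
Tool frame: the origin (TCP) lies midway between the tips of the shut fingers; the grasp point (between the pads) lies 19 mm behind it (robot.grip_point_offset is the distance from the TCP to the grasp point, in m); z points along the fingers, y is the line along which they close (so a half turn about z gives the same grasp; the last joint's range is limited). The gripper opens to 93 mm and grips with 3 to 60 N. Pads are 15 mm wide; open, the fingers measure 128 mm over their backs; the gripper's body (75 mm by 188 mm) begins 65 mm behind the grasp point.
Start: joints at [1.129, 0.13, 1.488, -0, 1.523, -0.085], TCP at [0.21, 0.562, 0.219] pointing down, gripper open.
Joint ranges: [-2.96, 2.96], [-0.89, 2.26], [0.02, 2.5], [-1.34, 4.48], [0, 2.73], [-2.66, 2.66]. Speed limits (rad/s): [2.39, 2.39, 2.79, 3.14, 3.14, 3.14].

## Interface

Orientations are given as a rotation vector (axis times angle).
In Python, from plant import robot, read_camera, job gives the robot as it stands.
- The arm moves only by the shell command python3 -m inch 'ROWS' [FORCE]. ROWS is JSON, one flat list of numbers, 5 for each row, row after row: the shift along the world's x, y, z in mm, then the turn about the world's z in degrees, then the opening in per cent of the stroke, from 0 (shut) to 100 (fully open). In form: [dx, dy, dz, yaw, hand, dx, dy, dz, yaw, hand, ...]. A call has 1 to 10 rows; each row is the pose to reach, as a shift and turn from the pose commanded when the call began; what a row does not reach only later rows make up. A row lasts 1/12 s, in which the tool goes at most 41.7 mm and 7.16 degrees, less where a joint would pass 70% of its speed; a pose out of reach is approached as far as the arm can. A call with a gripper value outside its range is refused whole. The fingers move at their own pace and stop on an object; FORCE is the grip in N (left out, the last holds). Time passes only in rows, so rows that repeat a pose let the fingers close. It gives the time, the measured TCP pose, the force, the opening and the grip force at its end, in the units of the state.
- robot.read_state(): the state, without advancing time (a new reading comes with each control period).
- read_camera(name): name is "side" or "top"; returns a dict with "image" (384x512x3 uint8, blue, green, red), "K" (3x3 intrinsics, pixels), "D" ([k1, k2, p1, p2, k3] as OpenCV has them; the pictures are not rectified), "extrinsics" (4x4, takes a point from world to camera coordinates). Camera axes: x right, y down, z forward; pixel columns grow to the right and rows downward; lengths in m; the calibration is good to about 2 mm. A picture is of the moment at which its call begins. There is no depth.
- job.close_job(): hands the job in; it is judged then, once.
The state is a dict: "t": time; "q": joint angles; "dq": joint speeds; "joint_torque": joint torques, N m; "tool_pos": TCP position; "orientation": TCP orientation; "force": force on the tool from outside, world axes, zero at the start; "wrist_torque": the same for the moment, N m; "opening": finger opening in m; "gripper_force": force on a finger pad.
Only numpy, scipy, OpenCV 4.12 (cv2) and the standard library are available. Lean on these libraries where they do the work, as an engineer would, in place of code of your own. Each camera call takes 0.05 s, during which the arm holds its last target. There are 200 camera calls.

## Task

Close the digestion vessel that has the click wrench on its cap: push the wrench's handle clockwise (seen from above) until the cap is tight and the wrench breaks over with a click, stop pushing at once, then let go so that the handle springs straight again. Leave the plain flat spanner on the other vessel where it is.

Things in the scene. Friction and masses are not known exactly. Their poses are not given: they have to be found in the camera images.
- wrench_grip (a point): Mid-grip of the click wrench, on its centre line, 115 mm above the bench, clear all round. Grey, black-ribbed cylinder, 30 mm diameter, from 80 mm vesselward to 64 mm at the free end (steel collar). The handle points roughly to the robot. x: along the handle to the vessel (cap's upright axis 200 mm away, knee 150 mm); z up; y: clockwise push. The wrench's ring stays on the vessel's hexagonal cap.
- cap (a joint): Turn of the cap, with the wrench on it, about the upright axis of the white vessel clamped to the bench; rad, growing clockwise seen from above. Starts at 0 to 0.35; turns with steady friction (up to 2.5 N at the grip), stays where it is left, and is tight at 0.6, where it stops.
- click (a joint): Break-over of the handle at its knee, rad, clockwise; 0 = straight. It stays 0 until the cap is tight and the push at the grip reaches about 13 N, then gives way with falling force (about 10 N at 0.1, 6 N at 0.2). Clicked at 0.08 (12 mm more grip travel); past 0.27 (40 mm) the cap is overtightened. A spring straightens it when let go, the cap stays tight.
- spanner_grip (a point): Bystander: near the free end of the plain flat spanner (steel bar 20 mm wide, 7 mm thick, round end) on the other, already closed vessel; 115 mm above the bench, 180 mm from its cap's upright axis. It points roughly to the robot and would turn if pushed. Axes as for the wrench grip. Either vessel may be on the left.

How it is judged:
On the way:
1. the cap is tight and the wrench has broken over with its click (value of joint click above 0.08 rad and value of joint cap above 0.55 rad), for 0.05 s.
At the end, for the whole second after the job is handed in: The cap is tight (turned to within 0.05 rad of its stop at 0.6), the wrench's handle has sprung straight again (break-over under 0.05 rad), both are at rest (under 0.05 rad/s), and the plain spanner's end is within 20 mm of where it was (value of joint cap above 0.55 rad and value of joint click below 0.05 rad and velocity of joint cap between -0.05 and 0.05 rad/s and velocity of joint click between -0.05 and 0.05 rad/s and distance of spanner_grip from where it was at the start of the episode below 0.02 m); the robot touches nothing.
It fails at once if pushed on well past the click: the cap is overtightened (break-over beyond 0.27 rad) (value of joint click above 0.27 rad).
It fails at once if the plain spanner's end moved by more than 20 mm (distance of spanner_grip from where it was at the start of the episode above 0.02 m).
It also fails if it takes over 45 s, if anything falls off the work surface, if the arm or the gripper's body presses on something with over 40 N, if the wrist force passes 120 N, or if a joint passes its speed limit or range.

## Working session

There is one attempt and no reset: what is moved stays moved. The work goes in short steps, Python scripts to look and compute and a shell command to move; the robot and the scene stay as the last step left them, time stands still between calls to the robot, and variables do not carry over. Pictures are saved under pics/ and viewed, at most 10 in all, crops included, and the job is handed in when it is done.

```bash
mkdir -p pics; ls; python3 - <<'E'
from plant import robot, read_camera
import cv2
for n in ("top","side"):
    c=read_camera(n); cv2.imwrite(f"pics/{n}0.png",c["image"]); print(n,c["K"],c["D"],c["extrinsics"])
s=robot.read_state(); print(s)
E
```

```text
pics
top [[346.38056045   0.         257.79980083]
 [  0.         346.38056045 188.25105107]
 [  0.           0.           1.        ]] [-0.0099072  0.         0.         0.         0.       ] [[ 0.01230012 -0.99988526 -0.0088419  -0.06758759]
 [-0.98884398 -0.0108506  -0.14855927  0.62154572]
 [ 0.14844628  0.01057056 -0.98886398  0.85131681]
 [ 0.          0.          0.          1.        ]]
side [[420.73196296   0.         264.91347422]
 [  0.         420.73196296 188.17940422]
 [  0.           0.           1.        ]] [-0.13735839  0.          0.          0.          0.        ] [[ 0.94847759 -0.31664678  0.01118331 -0.58040887]
 [-0.16826514 -0.53329752 -0.82902388  0.20685163]
 [ 0.26847177  0.78442881 -0.55910137  0.99248943]
 [ 0.          0.          0.          1.        ]]
{'t': 0.1, 'q': array([ 1.12862836e+00,  1.31112917e-01,  1.48915474e+00, -8.90198268e-06,
        1.52298938e+00, -8.53840380e-02]), 'dq': array([ 0.00095805, -0.00094267, -0.00241889,  0.00147059,  0.00150069,
        0.0007562 ]), 'joint_torque': array([ 1.23859831e-03, -5.61331594e+01, -4.93104315e+01,  7.70104746e-02,
        2.90012575e-02, -5.00295869e-06]), 'tool_pos': array([0.20931338, 0.56176578, 0.21768464]), 'orientation': array([-5.57390764e-01, -3.09131704e+00,  2.52728553e-03]), 'force': array([-0.08921797, -0.62561019,  0.52520637]), 'wrist_torque': array([ 0.03185058,  0.01064167, -0.01472076]), 'gripper_force': 0.0, 'opening': 0.09301657209898062}
```

View pics/top0.png

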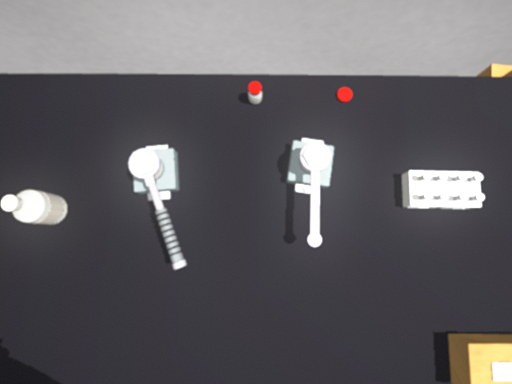

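View pics/side0.png

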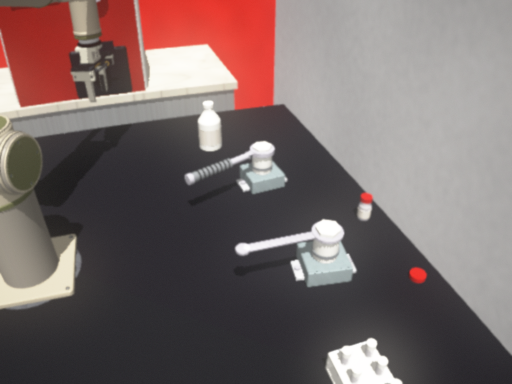

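The wrench is at left: ring (144,163), knee about (158,207), collar end (180,266). The spanner is at right, ring (315,155) and end (315,240). The arm is up and out of the way.

```bash
cat >h.py <<'E'
import numpy as np, cv2
from plant import robot, read_camera
def ray(c,uv,z):
    n=cv2.undistortPoints(np.array([[uv]],float),c["K"],c["D"])[0,0]
    E=c["extrinsics"];R,t=E[:3,:3],E[:3,3];o=-R.T@t;d=R.T@np.array([*n,1]);return o+d*(z-o[2])/d[2]
def proj(c,p):
    E=c["extrinsics"];return cv2.projectPoints(np.array([p],float),cv2.Rodrigues(E[:3,:3])[0],E[:3,3],c["K"],c["D"])[0][0,0]
E
python3 - <<'E'
from h import *
c=read_camera("top");s=read_camera("side")
g=cv2.cvtColor(c["image"],cv2.COLOR_BGR2GRAY)
m=(g>60).astype(np.uint8); m[:205]=0;m[272:]=0;m[:,:145]=0;m[:,200:]=0
ys,xs=np.nonzero(m); l=cv2.fitLine(np.c_[xs,ys].astype(np.float32),2,0,.01,.01).ravel();print(l)
cen=l[2:];d=l[:2]*np.sign(l[1]); t=((np.c_[xs,ys]-cen)@d); print(t.min(),t.max())
e=cen+d*t.max(); a=cen+d*t.min()
E_=ray(c,e,.115);A=ray(c,a,.115); u=(A-E_)/np.linalg.norm(A-E_); G=E_+.064*u
print("end",E_,"u",u,"grip",G,"axis",G+.2*u,"yaw deg",np.degrees(np.arctan2(u[1],u[0])))
for p in (E_,G,G+.2*u): print("top",proj(c,p),"side",proj(s,p))
print("cap px ray z .13",ray(c,(144,163),.13)); print("spanner",ray(c,(315,240),.115))
print(robot.read_state()["tool_pos"])
E
```

```text
[ 8.9235691e-04 -9.9999958e-01  1.7343349e+02  2.3751251e+02]
-32.535313096380015 33.51106192565694
end [0.4160983  0.13186113 0.115     ] u [0.9988969  0.04695725 0.        ] grip [0.4800277 0.1348664 0.115    ] axis [0.67980708 0.14425785 0.115     ] yaw deg 2.691442166715464
top [173.40358311 271.02356015] side [182.12409782 177.63122655]
top [173.42108682 243.06193982] side [204.84087981 173.32398277]
top [173.53814793 159.68348778] side [271.77789141 160.76109446]
cap px ray z .13 [0.66753865 0.21054704 0.13      ]
spanner [ 0.49122954 -0.19615452  0.115     ]
[0.20940819 0.56190811 0.21799307]
```

```bash
python3 - <<'E'
from h import *
c=read_camera("top");s=read_camera("side")
g=cv2.cvtColor(c["image"],cv2.COLOR_BGR2GRAY)
print(np.percentile(g[210:270,146:200],[5,50,80,90,95]))
r=g[208:285,146:205]; th,m=cv2.threshold(cv2.GaussianBlur(r,(3,3),0),0,1,cv2.THRESH_OTSU); print(th)
m=cv2.morphologyEx(m,cv2.MORPH_CLOSE,np.ones((5,5)))
k,lab,st,_=cv2.connectedComponentsWithStats(m); i=1+st[1:,4].argmax(); ys,xs=np.nonzero(lab==i); xs+=146;ys+=208
l=cv2.fitLine(np.c_[xs,ys].astype(np.float32),2,0,.01,.01).ravel();print(l,len(xs))
cen=l[2:];d=l[:2]*np.sign(l[1]); t=((np.c_[xs,ys]-cen)@d)
e=cen+d*t.max(); a=cen+d*t.min()
E_=ray(c,e,.115);A=ray(c,a,.115); u=(A-E_)/np.linalg.norm(A-E_); G=E_+.064*u
print("end",E_,"u",u,"grip",G,"axis",G+.2*u,"deg",np.degrees(np.arctan2(u[1],u[0])))
for p in (E_,G,G+.2*u): print("top",proj(c,p),"side",proj(s,p))
E
```

```text
[ 52.  66. 126. 185. 216.]
122.0
[  0.32113817   0.94703233 170.31215    238.73619   ] 724
end [0.42332592 0.11637216 0.115     ] u [0.93010041 0.36730537 0.        ] grip [0.48285235 0.1398797  0.115     ] axis [0.66887243 0.21334078 0.115     ] deg 21.54952797787148
top [180.21120506 267.92837934] side [185.6814074  180.13337379]
top [171.34683267 241.81349703] side [205.4724579  172.25181684]
top [144.94970129 163.81516755] side [260.87081487 150.34047671]
```

```bash
python3 -m inch '[295,-478,0,25,0,295,-478,0,25,0,295,-478,0,25,0,295,-478,0,25,0,295,-478,0,25,0,295,-478,0,25,0,295,-478,0,25,0,295,-478,0,25,0,295,-478,0,25,0,295,-478,0,25,0]'; python3 -c "
from h import *
s=robot.read_state();print(s['tool_pos'],s['t'],cv2.Rodrigues(s['orientation'])[0][:,1])"
```

```text
t: 1.13
tool_pos: [0.4266, 0.2098, 0.2189]
orientation: [-0.125, 3.138, 0.0]
force: [-0.2, 0.0, 0.7]
opening: 0.0307
gripper_force: 0.0
[0.42661552 0.2098472  0.218946  ] 1.1333 [-7.96693452e-02  9.96821305e-01  2.84110485e-04]
```

```bash
python3 -m inch '[65,-105,0,0,0,65,-105,0,0,0,65,-105,0,0,0,65,-105,0,0,0,65,-105,0,0,0,65,-105,0,0,0]'; python3 - <<'E'
from h import *
c=read_camera("top");s=read_camera("side")
cv2.imwrite("pics/a.png",np.hstack([c["image"][100:330,60:360],s["image"][80:310,100:400]]))
print(robot.read_state()['tool_pos'])
E
```

```text
t: 1.63
tool_pos: [0.4907, 0.1068, 0.2185]
orientation: [0.123, -3.139, -0.001]
force: [0.8, -0.5, -0.6]
opening: 0.0007
gripper_force: 0.0
[0.49041295 0.10781182 0.21861048]
```

View pics/a.png

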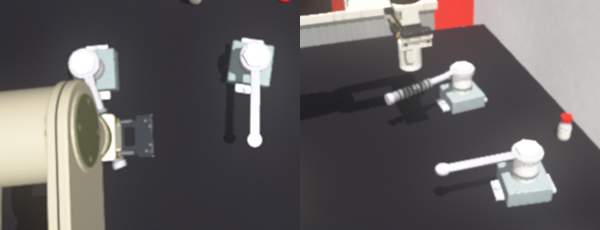

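The crops show the gripper above the wrench grip, slightly right of it; the handle end is just visible at crop (120,163), and the spanner is untouched. Next I step aside and go down.

```bash
python3 -m inch '[15,-24,0,0,0,15,-24,0,0,0,15,-24,-40,0,0,15,-24,-80,0,0,15,-24,-110,0,0,15,-24,-127,0,0,15,-24,-127,0,0,15,-24,-127,0,0]'; python3 - <<'E'
from h import *
c=read_camera("top");s=read_camera("side")
cv2.imwrite("pics/b.png",np.hstack([cv2.resize(c["image"][120:300,110:260],None,fx=2,fy=2),cv2.resize(s["image"][90:270,140:320],None,fx=2,fy=2)]))
p=robot.read_state()['tool_pos'];print(p,proj(s,p),proj(c,p))
E
```

```text
t: 2.4
tool_pos: [0.5048, 0.0838, 0.0911]
orientation: [0.128, -3.137, -0.0]
force: [-0.0, 0.5, -0.0]
opening: 0.0008
gripper_force: 0.0
[0.50709913 0.08352243 0.09370505] [218.98763256 187.92132586] [197.37737279 231.91230951]
```

View pics/b.png

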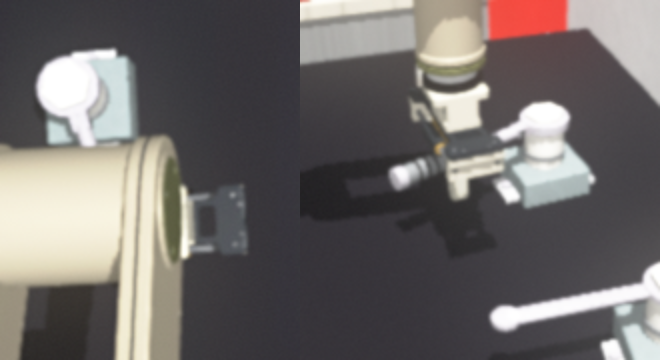

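```bash
python3 -m inch '[-6,8,0,0,0,-11,16,0,0,0,-16,23,0,0,0,-20,30,0,0,0,-23,37,0,0,0,-27,44,0,0,0,-30,51,0,0,0,-32,57,0,0,0,-32,57,0,0,0,-32,57,0,0,0]'; python3 - <<'E'
from h import *
p=robot.read_state();print(p['tool_pos'],p['force'])
E
```

```text
t: 3.33
tool_pos: [0.4733, 0.1402, 0.0913]
orientation: [0.126, -3.138, -0.0]
force: [-0.0, -0.2, -0.2]
opening: 0.0003
gripper_force: 0.0
[0.47334917 0.14020149 0.09131264] [-0.04549952 -0.23570072 -0.15820417]
```

```bash
python3 -m inch '[-1,4,0,0,0,-3,8,0,0,0,-4,12,0,0,0,-5,16,0,0,0]'; python3 - <<'E'
from h import *
c=read_camera("top");s=read_camera("side")
cv2.imwrite("pics/c.png",np.hstack([cv2.resize(c["image"][120:300,110:260],None,fx=2,fy=2),cv2.resize(s["image"][90:270,140:320],None,fx=2,fy=2)]))
E
```

```text
t: 3.67
tool_pos: [0.4689, 0.1558, 0.0915]
orientation: [0.124, -3.139, 0.0]
force: [2.2, -2.2, 0.4]
opening: 0.0005
gripper_force: 1.1
```

View pics/c.png

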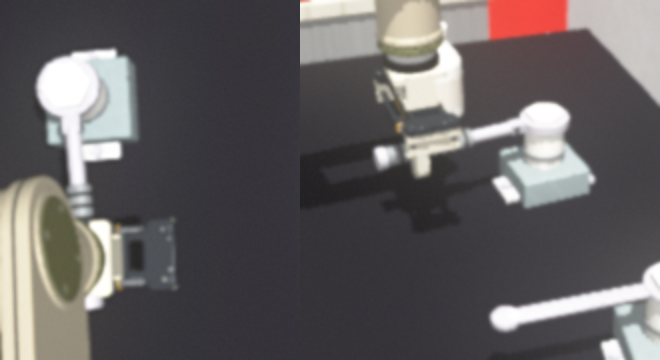

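The finger is behind the handle and turning it: ring at crop (67,85), finger at (105,255), force about 3 N.

```bash
python3 -m inch '[-1,4,0,0,0,-2,8,0,0,0,-3,12,0,0,0]'
```

```text
t: 4.02
tool_pos: [0.466, 0.1679, 0.0917]
orientation: [-0.124, 3.139, -0.0]
force: [1.6, -2.2, -0.3]
opening: 0.0004
gripper_force: 1.2
```

```bash
python3 -m inch '[-1,4,0,0,0,-1,8,0,0,0,-2,12,0,0,0]'
```

```text
t: 4.27
tool_pos: [0.4638, 0.1801, 0.0917]
orientation: [0.125, -3.139, 0.0]
force: [1.3, -2.6, 0.4]
opening: 0.0006
gripper_force: 1.2
```

```bash
python3 -m inch '[0,4,0,0,0,-1,8,0,0,0,-1,12,0,0,0]'
```

```text
t: 4.52
tool_pos: [0.4628, 0.1921, 0.0916]
orientation: [0.125, -3.139, 0.0]
force: [-0.2, -2.8, 0.6]
opening: 0.0001
gripper_force: 1.3
```

```bash
python3 -m inch '[0,4,0,0,0,0,8,0,0,0]'
```

```text
t: 4.68
tool_pos: [0.4627, 0.2001, 0.0916]
orientation: [0.125, -3.139, 0.0]
force: [-2.3, -3.1, 0.9]
opening: 0.0004
gripper_force: 1.3
```

```bash
python3 -m inch '[0,4,0,0,0,0,8,0,0,0]'
```

```text
t: 4.85
tool_pos: [0.4628, 0.2079, 0.0915]
orientation: [0.125, -3.139, 0.001]
force: [-1.1, -9.1, 1.8]
opening: 0.0004
gripper_force: 4.6
```

```bash
python3 -m inch '[0,4,0,0,0,0,8,0,0,0]'; python3 -m inch '[0,3,0,0,0,0,6,0,0,0]'
```

```text
t: 5.02
tool_pos: [0.4629, 0.2142, 0.0914]
orientation: [0.124, -3.138, 0.005]
force: [0.1, -12.7, 2.5]
opening: 0.0001
gripper_force: 6.1
t: 5.18
tool_pos: [0.4632, 0.2203, 0.0915]
orientation: [0.124, -3.139, 0.005]
force: [1.7, -11.7, 1.4]
opening: 0.0007
gripper_force: 5.2
```

```bash
python3 -m inch '[0,4,0,0,0,0,8,0,0,0,0,8,0,0,0]'
```

```text
t: 5.43
tool_pos: [0.4635, 0.2291, 0.0916]
orientation: [-0.124, 3.138, -0.003]
force: [2.6, -8.1, 0.8]
opening: 0.0003
gripper_force: 3.6
```

Past the click: 8.5 N puts the break-over at about 0.14. I back off now.

```bash
python3 -m inch '[0,-5,0,0,0,0,-10,0,0,0,0,-15,0,0,0,0,-20,0,0,0,0,-30,0,0,0,0,-45,0,0,0,0,-60,0,0,0,0,-70,0,0,0,0,-70,0,0,0,0,-70,0,0,0]'; python3 - <<'E'
from h import *
c=read_camera("top");s=read_camera("side")
cv2.imwrite("pics/d.png",np.hstack([cv2.resize(c["image"][120:300,80:330],None,fx=1.5,fy=1.5),cv2.resize(s["image"][90:270,140:380],None,fx=1.5,fy=1.5)]))
E
```

```text
t: 6.27
tool_pos: [0.4631, 0.1597, 0.0918]
orientation: [-0.123, 3.139, 0.001]
force: [0.5, 0.4, -0.5]
opening: 0.0001
gripper_force: 0.0
```

View pics/d.png

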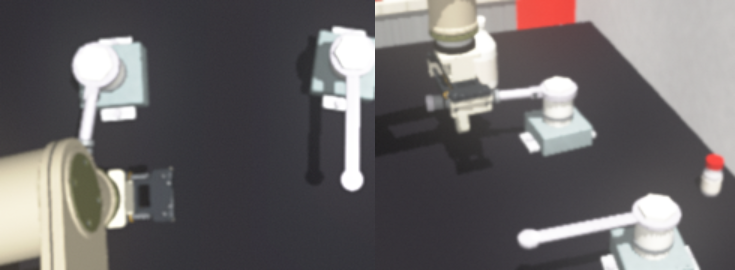

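The handle now leans left of the vessel (ring (97,65), shaft at (87,130)), the tool is clear of it, and the spanner is unmoved. I lift and move away to check it is straight.

```bash
python3 -m inch '[0,0,40,0,0,0,0,80,0,0,0,0,120,0,0,-30,-40,120,0,0,-40,-80,120,0,0,-40,-120,120,0,0,-40,-160,120,0,0,-40,-160,120,0,0,-40,-160,120,0,0,-40,-160,120,0,0]'; python3 - <<'E'
from h import *
c=read_camera("top");s=read_camera("side")
cv2.imwrite("pics/e.png",np.hstack([cv2.resize(c["image"][120:300,80:330],None,fx=1.5,fy=1.5),cv2.resize(s["image"][90:270,140:380],None,fx=1.5,fy=1.5)]))
E
```

```text
t: 7.2
tool_pos: [0.4232, 0.0002, 0.2117]
orientation: [-0.123, 3.139, 0.001]
force: [-0.1, 1.4, -0.1]
opening: 0.0004
gripper_force: 0.0
```

View pics/e.png

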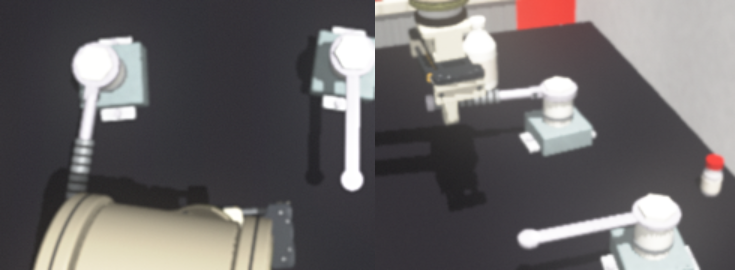

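```bash
python3 -m inch '[0,0,0,0,0,0,0,0,0,0,0,0,0,0,0,0,0,0,0,0]'; python3 -c "
from plant import job
print(job.close_job())"
```

```text
t: 7.63
tool_pos: [0.423, 0.0003, 0.2116]
orientation: [0.127, -3.139, -0.0]
force: [0.2, 0.2, 0.4]
opening: 0.0001
gripper_force: 0.0
the job is handed in; nothing more can be done
None
```

I tightened the cap until the wrench clicked (push peaked near 13 N, then fell to about 8.5 N), released the handle, which looks straight again in the camera view, left the spanner untouched, and handed the job in at about 7.6 s; no verdict was returned.

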